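Set the portioning guide's stop to the red marker

ROBOT

A 6-joint arm with a two-finger parallel gripper is mounted at the origin on a cart in front of the work surface, level with it; the furniture and walls round the work are solid. World frame = base frame: x ahead of the robot, y to its left, z up, the work surface at z = 0. Lengths are in m, angles in rad, forces in N, time in s.
With the tool pointing down it reaches from about 0.3 to 0.875 m from the base axis. Payload 6.4 kg.
Tool frame: the origin (TCP) lies on the centre line of the jaws, within the pads' length; the fingertips stand 8 mm ahead of it and the grasp point (between the pads) lies 11 mm behind it (nose_length is the z of the fingertips in the tool frame, in m); z points along the fingers, y is the line along which they close (so a half turn about z gives the same grasp; the last joint's range is limited). The gripper opens to 88 mm and grips with 3 to 60 N. Pads are 18 mm wide; open, the fingers measure 123 mm over their backs; the gripper's body (75 mm by 187 mm) begins 45 mm behind the grasp point.
Start: joints at [-1.529, 0.181, 1.607, -0, 1.354, -0.206], TCP at [0.141, -0.557, 0.247] pointing down, gripper open.
Joint ranges: [-2.99, 2.99], [-0.89, 2.07], [0.3, 2.58], [-1.14, 4.28], [0, 2.63], [-3.12, 3.12]. Speed limits (rad/s): [2.57, 2.57, 3.01, 3.14, 3.14, 3.14].

INTERFACE

Orientations are given as a unit quaternion [x, y, z, w].
In Python, from station import * gives the robot as it stands.
- The arm moves only by the tool send_rows, never from a script. Its argument "plan" is a list of rows, each a list of 3 entries, a list of its own where there are three numbers: the turn, a rotation vector about the tool's x, y, z in degrees, then the shift along the tool's x, y, z in mm, then the opening, from -1 (shut) to 1 (fully open), so that 0 is half open. In form: [[[ax, ay, az], [dx, dy, dz], gripper], ...]. A call has 1 to 8 rows; each row shifts and turns the commanded pose from where the row before left it, along the tool's axes as they then stand; what a row does not reach is not made up. A row lasts 1/12 s, in which the tool goes at most 41.7 mm and 7.16 degrees, less where a joint would pass 70% of its speed; a pose out of reach is approached as far as the arm can. A call with a gripper value outside its range is refused whole. The fingers move at their own pace and stop on an object; "newtons" is the grip in N (left out, the last holds). Time passes only in rows, so rows that do not move let the fingers close. It gives the time, the measured TCP pose, the force, the opening and the grip force at its end, in the units of the state.
- read_state(): the state, without advancing time (a new reading comes with each control period).
- get_image(name): name is "scene" or "side" or "wrist"; returns the picture (480x640x3 uint8, red, green, blue); there is no depth.
- camera_params(name): a dict with "vertical_fov" (degrees; the focal length in pixels is half the picture's height over the tangent of half this angle, whatever the lens; pixels are square), "cx", "cy" (the principal point, pixels), "xyz" and "attitude" of the camera in the world. Camera axes: x right, y up, looking along -z (the intrinsics and any distortion apply to the point x, -y, -z); pixel columns grow to the right and rows downward; lengths in m; the calibration is good to about 2 mm. A picture is of the moment at which its call begins: read the wrist's pose just before it. camera_params takes no time and is no camera call; for the wrist camera it gives the pose at the moment of the call.
- sign_off(): hands the job in; it is judged then, once.
The state is a dict: "time": time; "joint_pos": joint angles; "qd": joint speeds; "effort": joint torques, N m; "position": TCP position; "orientation": TCP orientation; "ft_force": force on the tool from outside, world axes, zero at the start; "wrist_torque": the same for the moment, N m; "width": opening from 0.0 (shut) to 1.0 (fully open); "gripper_force": force on a finger pad.
Only numpy, scipy, OpenCV 4.12 (cv2) and the standard library are available. Lean on these libraries where they do the work, as an engineer would, in place of code of your own. Each camera call takes 0.05 s, during which the arm holds its last target. There are 200 camera calls.

TASK

Set the stop of the portioning guide for the next batch: slide it by its black knob along its rail until the stop's pointer line is in line with the red marker clip (not the blue one), and let go. Leave the block of butter where it lies on the board.

Things in the scene. Friction and masses are not known exactly. Their poses are not given: they have to be found in the camera images.
- stop_knob (a point): Centre of the stop's upright black knob, 26 mm diameter, 46 mm high: its top is 20 mm above this point; 26 mm below it is the 44 x 44 mm aluminium block that slides on two rods at the front of a fixed white board (130 x 380 mm). A steel stop plate with a black pointer line reaches back from it. Axes: y = sliding direction (about robot left, guide turned up to 9 deg), x away from robot, z up.
- red_marker (a point): Top middle of the red clip, 12 mm wide along y, 26 mm deep, 35 mm above the worktop (screw head on it 4 mm higher), on the scale strip at the board's far edge, 99 mm beyond the knob's path. Axes as stop_knob's; the pointer is in line when knob and clip have the same position along y. A blue clip of the same shape sits on the other side of the stop's start; it is not wanted.
- stop (a joint): Position of the stop along its rail in m, growing along y of stop_knob: 0 is the right-hand end of its travel, 0.225 the left-hand end. It slides with about 2.5 N of friction and stays where it is left. At the start it is between the two clips.
- butter_center (a point): Centre of the block of butter, 50 x 75 x 26 mm, lying loose on the right-hand end of the board beyond the knife slot; 28 mm above the worktop.

How it is judged:
At the end, for the whole second after the job is handed in: The stop is at rest with its pointer line in line with the middle of the red marker clip, within 10 mm along the rail, and the butter is within 20 mm of where it lay (y of stop_knob in the frame of red_marker between -0.01 and 0.01 m and velocity of joint stop between -0.01 and 0.01 m/s and distance of butter_center from where it was at the start of the episode below 0.02 m); the robot touches nothing.
It fails at once if the block of butter is pushed more than 20 mm from where it lay (distance of butter_center from where it was at the start of the episode above 0.02 m).
It also fails if it takes over 32 s, if anything falls off the work surface, if the arm or the gripper's body presses on something with over 40 N, if the wrist force passes 120 N, or if a joint passes its speed limit or range.

## Working session

There is one attempt and no reset: what is moved stays moved. The work goes in short steps, Python scripts to look and compute and a tool call to move; the robot and the scene stay as the last step left them, time stands still between calls to the robot, and variables do not carry over. Pictures are saved under pics/ and viewed, at most 10 in all, crops included, and the job is handed in when it is done.

Besides the shell and the picture viewer there is one more tool, called after "Emit:" as name(argument=value, ...), one argument or row to a line, values as JSON. send_rows: Moves the arm, as the interface text tells. Its arguments: {"type":"object","properties":{"plan":{"type":"array"},"newtons":{"type":"number"}},"required":["plan"]}

```bash
mkdir -p pics
python3 - <<'E'
from station import *
import cv2
s=read_state();print(s)
for n in("scene","side"):
    print(n,camera_params(n)); cv2.imwrite(f"pics/{n}0.png",get_image(n)[:,:,::-1])
E
```

```text
{'time': 0.0, 'joint_pos': array([-1.52930008e+00,  1.81506362e-01,  1.60798784e+00, -1.41943910e-05,
        1.35382000e+00, -2.06301080e-01]), 'qd': array([ 7.04592621e-04, -1.61792453e-03,  1.91602096e-03, -1.18471981e-03,
        2.35738835e-05,  7.74061118e-04]), 'effort': array([ 4.70194318e-04, -4.33860934e+01, -3.41851079e+01,  7.01909303e-02,
        3.85392294e-02, -1.42471017e-04]), 'position': array([ 0.1410199 , -0.55690198,  0.24583938]), 'orientation': array([ 9.92333817e-01,  1.23583392e-01,  6.39435980e-05, -8.58422900e-04]), 'ft_force': array([ 0.19596851, -0.33578981, -0.05439428]), 'wrist_torque': array([-0.02289059, -0.02124823, -0.03813317]), 'gripper_force': 0.0, 'width': 1.0002064088357763}
scene {'vertical_fov': 42.22226848007038, 'cx': 320.7064289450691, 'cy': 232.6599305954027, 'xyz': array([ 0.19346363, -0.66222987,  0.49348259]), 'attitude': array([ 0.51150718, -0.11697153, -0.20458815,  0.8263303 ])}
side {'vertical_fov': 52.224019675327405, 'cx': 320.11589181978457, 'cy': 237.2623731647612, 'xyz': array([ 0.56179136, -0.61148174,  0.62716327]), 'attitude': array([ 4.09473301e-01, -6.48573995e-03, -6.82450690e-04,  9.12298792e-01])}
```

View pics/scene0.png

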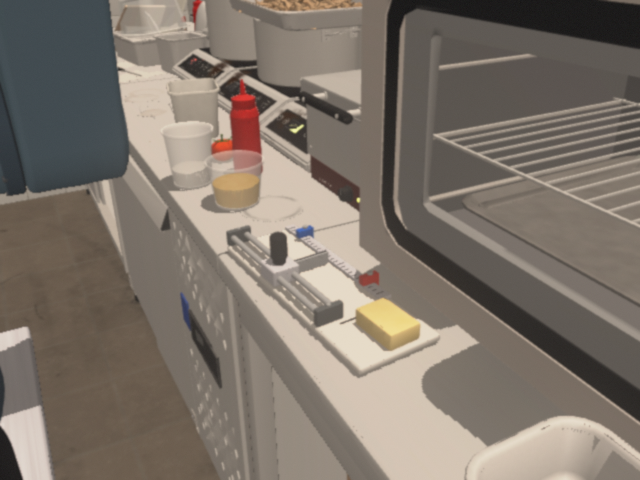

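View pics/side0.png

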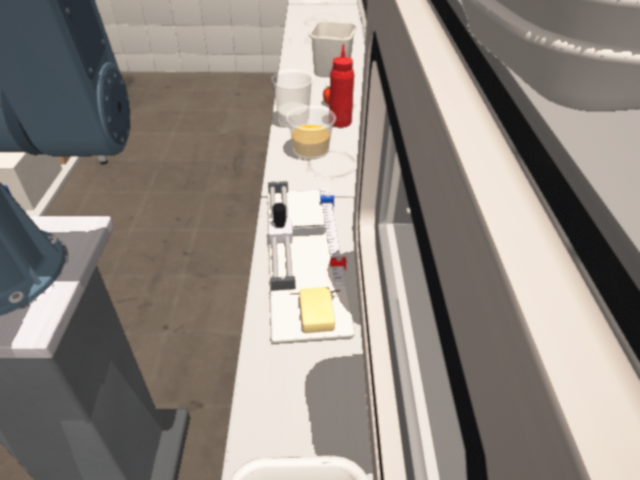

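The scene view shows the knob at about (278,248), the red clip at (369,279), the blue clip at (304,232) and the butter at (388,323). In the side view they are at about (280,215), (339,264), (327,200) and (317,310). Next I'll triangulate these.

```bash
cat > h.py <<'E'
from station import *
import cv2, numpy as np
from scipy.spatial.transform import Rotation as R
def ray(p,uv):
    f=240/np.tan(np.radians(p["vertical_fov"]/2))
    d=R.from_quat(p["attitude"]).apply([(uv[0]-p["cx"])/f,-(uv[1]-p["cy"])/f,-1])
    return np.array(p["xyz"]),d/np.linalg.norm(d)
def tri(rays):
    A=sum(np.eye(3)-np.outer(d,d) for o,d in rays); b=sum((np.eye(3)-np.outer(d,d))@o for o,d in rays)
    x=np.linalg.solve(A,b); return x,[float(np.linalg.norm(np.cross(x-o,d))) for o,d in rays]
def plane(r,z): return r[0]+r[1]*(z-r[0][2])/r[1][2]
def blob(img,roi,kind):
    x0,y0,x1,y1=roi; c=img[y0:y1,x0:x1].astype(int); r,g,b=c[...,0],c[...,1],c[...,2]
    m={"red":(r>g+60)&(r>b+60),"blue":(b>r+50)&(b>g+25),"black":(c.max(2)<60),"yellow":(r>b+60)&(g>b+40)}[kind]
    n,l,st,ce=cv2.connectedComponentsWithStats(m.astype(np.uint8))
    i=1+np.argmax(st[1:,4]); s=st[i]
    return ce[i]+[x0,y0],(s[0]+x0,s[1]+y0,s[2],s[3],s[4])
E
python3 - <<'E'
from h import *
roi={"scene":{"red":(350,262,390,295),"blue":(290,220,320,245),"black":(262,225,295,275),"yellow":(340,290,430,350)},
"side":{"red":(325,252,352,275),"blue":(315,190,340,208),"black":(268,196,292,230),"yellow":(295,280,340,335)}}
P={n:camera_params(n) for n in roi}; out={}
for k in("red","blue","black","yellow"):
    rs=[]
    for n in roi:
        img=cv2.imread(f"pics/{n}0.png")[:,:,::-1]; c,s=blob(img,roi[n][k],k); print(k,n,c.round(1),s); rs.append(ray(P[n],c))
    x,e=tri(rs);out[k]=x;print(k,x.round(4),np.round(e,4),"planes",[plane(r,{"red":.028,"blue":.028,"black":.062,"yellow":.03}[k]).round(4) for r in rs])
d=out["blue"]-out["red"];print("yaw deg",np.degrees(np.arctan2(-d[0],d[1])))
E
```

```text
red scene [369.5 278.7] (np.int32(360), np.int32(272), np.int32(19), np.int32(13), np.int32(154))
red side [338.  262.2] (np.int32(330), np.int32(257), np.int32(16), np.int32(12), np.int32(123))
red [ 0.6036 -0.0039  0.0289] [0.0001 0.0001] planes [array([ 0.6044, -0.0025,  0.028 ]), array([ 0.6036, -0.0031,  0.028 ])]
blue scene [303.9 230.4] (np.int32(297), np.int32(226), np.int32(15), np.int32(10), np.int32(78))
blue side [326.6 198.7] (np.int32(320), np.int32(195), np.int32(14), np.int32(8), np.int32(87))
blue [0.5863 0.1764 0.0316] [0.0011 0.0011] planes [array([0.5897, 0.1851, 0.028 ]), array([0.5868, 0.1794, 0.028 ])]Traceback (most recent call last):
  File "<stdin>", line 8, in <module>
  File "h.py", line 16, in blob
    i=1+np.argmax(st[1:,4]); s=st[i]
        ~~~~~~~~~^^^^^^^^^^
    return _wrapfunc(a, 'argmax', axis=axis, out=out, **kwds)
    return bound(*args, **kwds)
ValueError: attempt to get argmax of an empty sequence
```

```bash
sed -i 's/max(2)<60/max(2)<80/' h.py
python3 - <<'E'
from h import *
roi={"scene":{"black":(266,228,292,268),"yellow":(340,290,430,350)},
"side":{"black":(268,198,290,230),"yellow":(295,280,340,335)}}
P={n:camera_params(n) for n in roi}
for k in("black","yellow"):
    rs=[]
    for n in roi:
        img=cv2.imread(f"pics/{n}0.png")[:,:,::-1]
        if k=="black": print(img[235:262:3,278].max(1) if n=="scene" else img[200:230:3,280].max(1))
        c,s=blob(img,roi[n][k],k); print(k,n,c.round(1),s[:]); rs.append(ray(P[n],c))
    x,e=tri(rs);print(k,x.round(4),np.round(e,4))
E
```

```text
[79 80 77 75 75 75 75 76 74]
black scene [278.2 249.6] (np.int32(271), np.int32(235), np.int32(15), np.int32(29), np.int32(343))
[246 109  43  42  30  28  29  28  27 110]
black side [278.9 214.7] (np.int32(273), np.int32(204), np.int32(13), np.int32(23), np.int32(245))
black [0.498  0.0805 0.0652] [0.0008 0.0008]
yellow scene [390.5 321.4] (np.int32(357), np.int32(298), np.int32(63), np.int32(51), np.int32(1744))
yellow side [316.3 309.4] (np.int32(299), np.int32(287), np.int32(36), np.int32(45), np.int32(1339))
yellow [ 0.5659 -0.1166  0.0362] [0.0003 0.0003]
```

Estimates are knob (0.498, 0.081), red clip (0.604, -0.004) and guide yaw of about 5.5°. That gives a knob-to-clip offset across the rail of 97 mm against the stated 99 mm, and the knob has to travel about -94 mm along y. I'll turn the tool +8.7° about its z and move above the knob, with the jaws closing along the rail.

Emit:
send_rows(
  plan=[
    [[0, 0, 4.35], [0, 0, 0], 1],
    [[0, 0, 4.35], [0, 0, 0], 1],
    [[0, 0, 0], [17, -24.5, 0], 1],
    [[0, 0, 0], [17, -24.5, 0], 1],
    [[0, 0, 0], [17, -24.5, 0], 1],
    [[0, 0, 0], [17, -24.5, 0], 1],
    [[0, 0, 0], [17, -24.5, 0], 1],
    [[0, 0, 0], [17, -24.5, 0], 1],
  ],
)

```text
time: 0.77
position: [0.2289, -0.3997, 0.2462]
orientation: [0.999, 0.048, -0.0, -0.0]
ft_force: [0.5, -0.1, 0.1]
width: 1.001
gripper_force: 0.0
```

Emit:
send_rows(
  plan=[
    [[0, 0, 0], [17, -24.5, 0], 1],
    [[0, 0, 0], [17, -24.5, 0], 1],
    [[0, 0, 0], [17, -24.5, 0], 1],
    [[0, 0, 0], [17, -24.5, 0], 1],
    [[0, 0, 0], [17, -24.5, 0], 1],
    [[0, 0, 0], [17, -24.5, 0], 1],
    [[0, 0, 0], [17, -24.5, 0], 1],
    [[0, 0, 0], [17, -24.5, 0], 1],
  ],
)

```text
time: 1.43
position: [0.3454, -0.1917, 0.2465]
orientation: [0.999, 0.048, -0.0, -0.0]
ft_force: [0.3, -0.7, -0.0]
width: 0.996
gripper_force: 0.0
```

Emit:
send_rows(
  plan=[
    [[0, 0, 0], [17, -24.5, 0], 1],
    [[0, 0, 0], [17, -24.5, 0], 1],
    [[0, 0, 0], [17, -24.5, 0], 1],
    [[0, 0, 0], [17, -24.5, 0], 1],
    [[0, 0, 0], [17, -24.5, 0], 1],
    [[0, 0, 0], [17, -24.5, 0], 1],
    [[0, 0, 0], [0, 0, 0], 1],
    [[0, 0, 0], [0, 0, 0], 1],
  ],
)

```text
time: 2.1
position: [0.4325, -0.0359, 0.2463]
orientation: [0.999, 0.05, -0.001, -0.0]
ft_force: [0.6, -0.0, -0.3]
width: 0.999
gripper_force: 0.0
```

Tracking is good. I'll take a wrist view from here.

Run:
```python
from h import *
p=camera_params("wrist");print(p);img=get_image("wrist");np.save("w1.npy",p,allow_pickle=True);cv2.imwrite("pics/w1.png",img[:,:,::-1])
```

```text
{'vertical_fov': 60.034851363374266, 'cx': 317.55155705072315, 'cy': 235.0577364941656, 'xyz': array([ 0.50357492, -0.02760681,  0.38421712]), 'attitude': array([-0.10373913,  0.0943299 , -0.66420514,  0.73428305])}
```

View pics/w1.png

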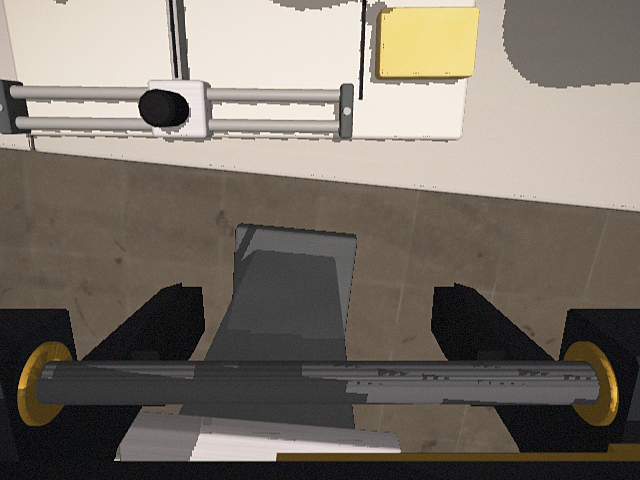

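The wrist view shows the knob at about (164,108), the rods running nearly level from (20,92) to (340,96), and the butter at (427,42). I'll refine the knob position and yaw from it.

Run:
```python
from h import *
p=np.load("w1.npy",allow_pickle=True).item();img=cv2.imread("pics/w1.png")[:,:,::-1]
c,s=blob(img,(130,82,200,135),"black");print(c,s)
print("knob c@.065",plane(ray(p,c),.065),"top",plane(ray(p,(s[0]+19,c[1]-1)),.085))
# rail: screw/end-plate inner edges of rods, z~.028
for a,b in (((20,92),(340,96)),((20,124),(335,131))):
    q=plane(ray(p,b),.028)-plane(ray(p,a),.028);print(np.degrees(np.arctan2(q[0],-q[1])))
```

```text
[162.99352751 108.09579288] (np.int32(138), np.int32(89), np.int32(51), np.int32(38), np.int32(1545))
knob c@.065 [0.49705505 0.08616801 0.065     ] top [0.49771345 0.08314574 0.085     ]
5.050161604999318
4.497577394396356
```

Emit:
send_rows(
  plan=[
    [[0, 0, 0.7], [15, -22.6, 0], 1],
    [[0, 0, 0], [15, -22.6, 0], 1],
    [[0, 0, 0], [15, -22.6, 0], 1],
    [[0, 0, 0], [15, -22.6, 0], 1],
    [[0, 0, 0], [15, -22.6, 0], 1],
    [[0, 0, 0], [0, 0, 30], 1],
    [[0, 0, 0], [0, 0, 30], 1],
    [[0, 0, 0], [0, 0, 30], 1],
  ],
)

```text
time: 2.82
position: [0.4978, 0.0807, 0.156]
orientation: [0.999, 0.041, 0.001, 0.0]
ft_force: [0.4, 0.5, -0.8]
width: 0.998
gripper_force: 0.0
```

Emit:
send_rows(
  plan=[
    [[0, 0, 0], [0, 0, 20], 1],
    [[0, 0, 0], [0, 0, 5], 1],
    [[0, 0, 0], [0, 0, 0], 1],
    [[0, 0, 0], [0, 0, 0], 1],
  ],
)

```text
time: 3.15
position: [0.4981, 0.0809, 0.1326]
orientation: [0.999, 0.041, 0.0, 0.0]
ft_force: [1.3, -0.9, -0.1]
width: 1.001
gripper_force: 0.0
```

Run:
```python
from h import *
p=camera_params("wrist");img=get_image("wrist");np.save("w2.npy",p,allow_pickle=True);cv2.imwrite("pics/w2.png",img[:,:,::-1])
```

```text
(no output)
```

View pics/w2.png

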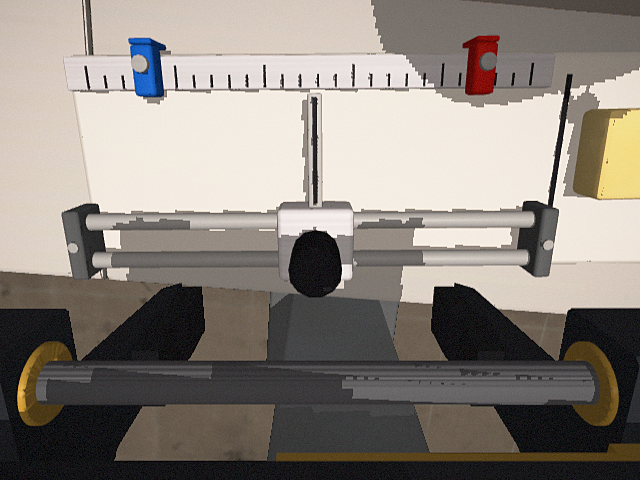

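The knob (315,262) is centred between the fingers. The pointer line runs from (315,98) to (315,205), the red clip is at (483,65) and the blue one at (147,68). I'll measure the travel along the rail from this view.

```bash
cat > m.py <<'E'
from h import *
def meas(pf,imf,roi_r,roi_b,roi_k):
    p=np.load(pf,allow_pickle=True).item();img=cv2.imread(imf)[:,:,::-1]
    cr,sr=blob(img,roi_r,"red");cb,sb=blob(img,roi_b,"blue");ck,sk=blob(img,roi_k,"black")
    print(cr,sr,cb,sb,ck,sk)
    r=plane(ray(p,cr),.030);b=plane(ray(p,cb),.030);k=plane(ray(p,ck),.070)
    d=(b-r)[:2];d/=np.linalg.norm(d);print("red",r,"blue",b,"knob",k,"yaw",np.degrees(np.arctan2(-d[0],d[1])),"knob-red along y mm",1000*(k-r)[:2]@d,"perp",1000*(k-r)[:2]@[d[1],-d[0]])
E
python3 - <<'E'
from m import *
meas("w2.npy","pics/w2.png",(455,25,510,105),(120,25,175,105),(284,222,346,292))
p=np.load("w2.npy",allow_pickle=True).item()
q=plane(ray(p,(528,219)),.03)-plane(ray(p,(90,221)),.03);print(np.degrees(np.arctan2(q[0],-q[1])))
print([plane(ray(p,a),.03)for a in((315,100),(315,200))])
E
```

```text
[479.86834532  64.90503597] (np.int32(463), np.int32(36), np.int32(37), np.int32(59), np.int32(1390)) [147.81346424  67.09817672] (np.int32(128), np.int32(38), np.int32(38), np.int32(59), np.int32(1426)) [314.8863388  262.80947177] (np.int32(288), np.int32(230), np.int32(54), np.int32(62), np.int32(2745))
red [0.60259437 0.00306547 0.03      ] blue [0.58668436 0.18155833 0.03      ] knob [0.49680907 0.08347894 0.07      ] yaw 5.093613222995299 knob-red along y mm 89.48788150816989 perp -98.22817233744611
5.015083217328365
[array([0.57729564, 0.0902065 , 0.03      ]), array([0.52148501, 0.08567158, 0.03      ])]
```

Emit:
send_rows(
  newtons=15,
  plan=[
    [[0, 0, 0], [-1, -2, 24], 1],
    [[0, 0, 0], [0, 0, 24], 1],
    [[0, 0, 0], [0, 0, 18], 1],
    [[0, 0, 0], [0, 0, 6], 1],
    [[0, 0, 0], [0, 0, 0], -1],
    [[0, 0, 0], [0, 0, 0], -1],
    [[0, 0, 0], [0, 0, 0], -1],
    [[0, 0, 0], [0, 0, 0], -1],
  ],
)

```text
time: 3.87
position: [0.4977, 0.0837, 0.0613]
orientation: [0.999, 0.042, 0.001, 0.0]
ft_force: [0.3, -0.0, 0.2]
width: 0.721
gripper_force: 0.0
```

Emit:
send_rows(
  plan=[
    [[0, 0, 0], [0, 0, 0], -1],
    [[0, 0, 0], [0, 0, 0], -1],
    [[0, 0, 0], [0, 0, 0], -1],
    [[0, 0, 0], [0, 0, 0], -1],
  ],
)

```text
time: 4.2
position: [0.4965, 0.0838, 0.0599]
orientation: [0.999, 0.042, 0.0, 0.0]
ft_force: [-0.3, 0.0, 0.4]
width: 0.422
gripper_force: 0.0
```

Emit:
send_rows(
  plan=[
    [[0, 0, 0], [0, 0, 0], -1],
    [[0, 0, 0], [0, 0, 0], -1],
    [[0, 0, 0], [0, 0, 0], -1],
    [[0, 0, 0], [0, 0, 0], -1],
  ],
)

```text
time: 4.53
position: [0.4964, 0.0836, 0.0597]
orientation: [0.999, 0.042, -0.0, 0.0]
ft_force: [-0.4, -3.2, 1.2]
width: 0.288
gripper_force: 15.0
```

Emit:
send_rows(
  plan=[
    [[0, 0, 0], [0, 8, 0], -1],
    [[0, 0, 0], [0, 12, 0], -1],
    [[0, 0, 0], [0, 12, 0], -1],
    [[0, 0, 0], [0, 12, 0], -1],
    [[0, 0, 0], [0, 12, 0], -1],
    [[0, 0, 0], [0, 8, 0], -1],
    [[0, 0, 0], [0, 0, 0], -1],
  ],
)

```text
time: 5.12
position: [0.5022, 0.0175, 0.0598]
orientation: [0.999, 0.041, 0.0, 0.001]
ft_force: [2.5, -3.2, -1.8]
width: 0.289
gripper_force: 15.0
```

Emit:
send_rows(
  plan=[
    [[0, 0, 0], [0, 10, 0], -1],
    [[0, 0, 0], [0, 10, 0], -1],
    [[0, 0, 0], [0, 4, 0], -1],
    [[0, 0, 0], [0, 0, 0], -1],
    [[0, 0, 0], [0, 0, 0], -1],
  ],
)

```text
time: 5.53
position: [0.5041, -0.0047, 0.0598]
orientation: [0.999, 0.042, 0.0, 0.001]
ft_force: [5.2, -2.2, -2.5]
width: 0.288
gripper_force: 15.0
```

Run:
```python
from h import *
p=camera_params("wrist");img=get_image("wrist");np.save("w3.npy",p,allow_pickle=True);cv2.imwrite("pics/w3.png",img[:,:,::-1])
```

```text
(no output)
```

View pics/w3.png

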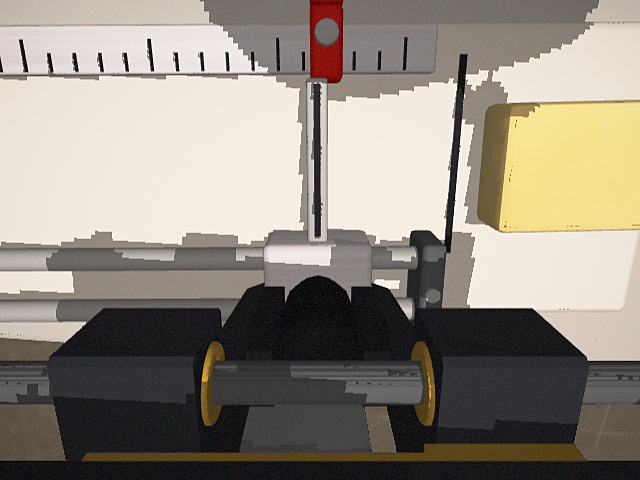

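The pointer line at the clip end is at column 316 and the red clip centre is at (327,40). At about 29 px per 12 mm, that leaves roughly 4 mm to go. I'll nudge it, then release and rise.

Emit:
send_rows(
  plan=[
    [[0, 0, 0], [0, 4, 0], -1],
    [[0, 0, 0], [0, 0, 0], -1],
    [[0, 0, 0], [0, 0, 0], -1],
    [[0, 0, 0], [0, 0, 0], 0.2],
    [[0, 0, 0], [0, 0, 0], 0.2],
    [[0, 0, 0], [0, 0, 0], 0.2],
    [[0, 0, 0], [0, 0, 0], 0.2],
    [[0, 0, 0], [0, 0, 0], 0.2],
  ],
)

```text
time: 6.25
position: [0.5037, -0.0077, 0.0596]
orientation: [0.999, 0.042, -0.0, -0.0]
ft_force: [0.9, -0.2, 0.8]
width: 0.597
gripper_force: 0.0
```

Emit:
send_rows(
  plan=[
    [[0, 0, 0], [0, 0, 0], 0.2],
    [[0, 0, 0], [0, 0, 0], 0.2],
    [[0, 0, 0], [0, 0, -15], 0.2],
    [[0, 0, 0], [0, 0, -25], 0.2],
    [[0, 0, 0], [0, 0, -30], 0.2],
    [[0, 0, 0], [0, 0, -20], 0.2],
    [[0, 0, 0], [0, 0, 0], 0.2],
    [[0, 0, 0], [0, 0, 0], 0.2],
  ],
)

```text
time: 6.92
position: [0.5049, -0.0081, 0.1508]
orientation: [0.999, 0.042, 0.001, 0.0]
ft_force: [-0.1, -0.6, -0.9]
width: 0.602
gripper_force: 0.0
```

Run:
```python
from h import *
p=camera_params("wrist");img=get_image("wrist");np.save("w4.npy",p,allow_pickle=True);cv2.imwrite("pics/w4.png",img[:,:,::-1])
```

```text
(no output)
```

View pics/w4.png

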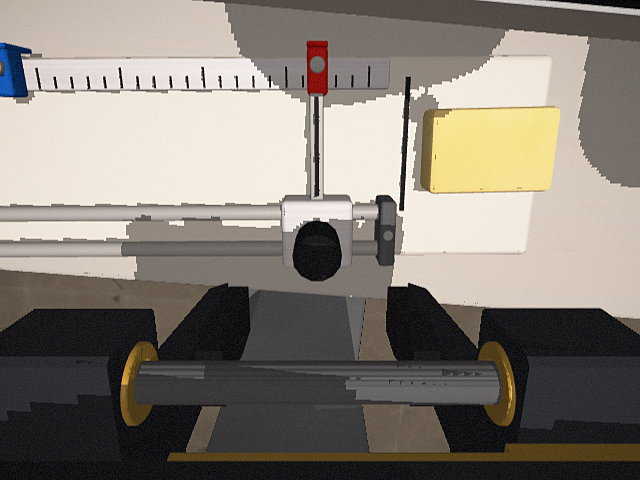

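The pointer line (317,100–195) now lines up with the red clip's middle (317,65). The gripper is clear of the knob and the butter hasn't moved, so I'll hand the job in.

```bash
python3 -c "
from station import *
print(sign_off())"
```

```text
the job is handed in; nothing more can be done
None
```

The stop's pointer lines up with the red clip in the last wrist view, the knob is released, the butter was not touched, and the job is handed in at about 7 s of the 32 s limit; sign-off returned no verdict.

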